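Brace the square sweet jar and unscrew its tight lid

TASK

Set the square glass jar of sweets fully home in the square pocket of the wooden brace block, which keeps it from turning. Then unscrew its tight lid (anticlockwise from above, about a fifth of a turn) until the threads let go, and finish while holding the lid level in the gripper, clear of the jar and just above its mouth (about 2 cm), with the jar still upright and home in the brace. Leave the round jar, the tin and the carton behind alone.

Things in the scene. Friction and masses are not known exactly. Their poses are not given: they have to be found in the camera images.
- jar: square glass jar of dark round sweets, 0.25 kg, loose: body 56 x 56 mm (sides along its x and y), 46 mm high with vertical sides; low shoulder to 50 mm, then a round neck of 39 mm diameter. 79 mm high with its lid on. Origin: centre of its underside, z up; the four sides are alike.
- lid: plain white round lid on the square jar, 54 mm diameter, 25 mm high, ribbed, 40 g. Origin: centre of its lower edge, 54 mm above the jar's underside when tight (4 mm above the shoulder), z up. Three lugs inside hook under threads on the neck: until they are clear, lifting the lid lifts the jar. At the start its x axis is within 4 degrees of the jar's.
- lid_top (a point): centre of the lid's flat top, 25 mm above lid. Turned anticlockwise from above by 55 to 85 degrees (70 is best) relative to the jar, the lid rises 2 to 3 mm, its lugs are clear of the threads and it lifts straight off; turned further, the lugs meet the next threads and stop
- brace: wooden brace block fixed to the bench, 100 x 100 mm and 24 mm high (sides along its x and y), with a square pocket in the middle of its top, parallel to its sides: 61 x 61 mm (2.5 mm of play round the jar on each side), its floor 14 mm below the top; the upper 6 mm of its walls slope outward as a lead-in, to 71 x 71 mm at the top. Origin: centre of its underside, z up
- brace_seat (a point): centre of the pocket's floor, 10 mm above the bench; the jar's origin is here when it is fully home
- round_jar: bystander: round jar of sweets with a flat lid, 63 mm diameter, 87 mm high, loose; origin centre of its underside
- tin: bystander: round tin, 70 mm diameter, 36 mm high, loose; origin centre of its underside
- carton: bystander: folded card box, 67 x 93 mm, 46 mm high, loose; origin centre of its underside
- jar_mouth (a point): centre of the jar's mouth, 76 mm above its underside; on it lies a springy rubber liner, 34 mm across, that presses the tight lid up with about 25 N, easing to 12 N as it is unscrewed. This makes it tight (less than 1 N m turns it, but an unbraced jar just turns along). With the lid off the liner's top is 79 mm above the jar's underside
Things that resemble listed ones, but are neither listed nor needed, are in the scene too. Leave any orange or red look-alike of the lid alone.

How it is judged (in metres and radians):
On the way, in this order (a step that is already met when the one before it is completed fails the run):
1. the jar, with its lid on, is fully home and upright in the brace's pocket (z of jar in the frame of brace_seat below 0.003 m and horizontal distance between jar and brace_seat below 0.006 m and angle between jar's own z axis and vertical below 0.05 rad and z of lid in the frame of jar below 0.06 m), for 0.2 s.
2. the lid is unscrewed far enough for its threads to let go, still on the jar, the jar home in the brace (angle between the x axis of lid and the x axis of jar, either way round above 0.75 rad and z of lid in the frame of jar below 0.065 m and z of jar in the frame of brace_seat below 0.005 m and horizontal distance between jar and brace_seat below 0.006 m), for 0.1 s.
At the end, for the whole second after the job is handed in: lid held still in the fingers, level within 0.15 rad, its lower edge 82 to 125 mm above the jar's underside (just above the mouth), within 15 mm of the jar's axis, not touching the jar; jar upright (0.05 rad) and fully home in the pocket (3 mm in height, 6 mm sideways) (z of lid in the frame of jar between 0.082 and 0.125 m and horizontal distance between lid and jar below 0.015 m and angle between lid's own z axis and vertical below 0.15 rad and contact force between lid and the fingers above 1 N and contact force between lid and jar below 0.1 N and linear speed of lid below 0.02 m/s and z of jar in the frame of brace_seat below 0.003 m and horizontal distance between jar and brace_seat below 0.006 m and angle between jar's own z axis and vertical below 0.05 rad); the arm keeps its last pose, push and grip.
It fails at once if the jar is tipped over (more than 0.5 rad) (angle between jar's own z axis and vertical above 0.5 rad).
It fails at once if a bystander (round jar, tin or carton) is pushed more than 2 cm (distance of any of round_jar, tin, carton from where it was at the start of the episode above 0.02 m).
It also fails if it takes over 64 s, if anything falls off the work surface, if the arm or the gripper's body presses on something with over 40 N, if the wrist force passes 120 N, or if a joint passes its speed limit or range.

ROBOT

A 6-joint arm with a two-finger parallel gripper is mounted at the origin on a cart in front of the work surface, level with it; the furniture and walls round the work are solid. World frame = base frame: x ahead of the robot, y to its left, z up, the work surface at z = 0. Lengths are in mm, angles in degrees, forces in N, time in s.
With the tool pointing down it reaches from about 300 to 850 mm from the base axis. Payload 4.2 kg.
Tool frame: the origin (TCP) lies at the very end of the fingers, on their centre line; the grasp point (between the pads) lies 19 mm behind it; z points along the fingers, y is the line along which they close (so a half turn about z gives the same grasp; the last joint's range is limited). The gripper opens to 91 mm and grips with 3 to 60 N. Pads are 32 mm wide; open, the fingers measure 118 mm over their backs; the gripper's body (76 mm by 178 mm) begins 60 mm behind the grasp point.
Start: joints at [71.505, 18.312, 89.639, -0, 72.044, -1.146], TCP at [171.464, 548.856, 213.976] pointing down, gripper open.
Joint ranges: [-177.97, 177.97], [-48.28, 115.42], [12.27, 149.76], [-77.06, 257.06], [2.81, 150.46], [-146.56, 146.56]. Speed limits (degrees/s): [147.25, 147.25, 180, 180, 180, 180].

INTERFACE

Orientations are given as [roll, pitch, yaw] about the fixed x, y, z axes, in that order (R = Rz(yaw) Ry(pitch) Rx(roll)).
In Python, from workcell import env gives the robot as it stands.
- The arm moves only by the shell command python3 -m pendant 'ROWS' [FORCE]. ROWS is a JSON object of lists of equal length, an entry for each row: "translation": the shift along the tool's x, y, z in mm, a list of three; "roll": the turn about the tool's z in rad; "hand": the closure in counts, from 0 (fully open) to 255 (shut). In form: {"translation": [[dx, dy, dz], ...], "roll": [roll, ...], "hand": [hand, ...]}. A call has exactly 8 rows; each row shifts and turns the commanded pose from where the row before left it, along the tool's axes as they then stand; what a row does not reach is not made up. A row lasts 1/12 s, in which the tool goes at most 41.7 mm and 7.16 degrees, less where a joint would pass 70% of its speed; a pose out of reach is approached as far as the arm can. A call with a gripper value outside its range is refused whole. The fingers move at their own pace and stop on an object; FORCE is the grip in N (left out, the last holds). Time passes only in rows, so rows that do not move let the fingers close, or fill a call up. It gives the time, the measured TCP pose, the force, the opening and the grip force at its end, in the units of the state.
- env.state(): the state, without advancing time (a new reading comes with each control period).
- env.grab_frame(name): name is "scene" or "top" or "wrist"; returns a dict with "frame" (384x512x3 uint8, red, green, blue), "z_map" (384x512 float32, mm along the optical axis (not along the pixel's ray), 0 where there is no reading), "fx", "fy", "cx", "cy" (pixels), "pose" (4x4, takes a point from camera to world coordinates). Camera axes: x right, y down, z forward; pixel columns grow to the right and rows downward; lengths in mm; the calibration is good to about 2 mm. A picture is of the moment at which its call begins.
- env.job_done(): hands the job in; it is judged then, once.
Trained networks look in a picture, given as the dict that the camera call returned (one of the last four; its "shot" number tells which), for a name from the list of things; names that differ only in an ending like _2 or _b are one class to them, and where a whole thing is asked for, a point or a joint stands for the part that bears it (a point fixed in the world has none). Each returns a list of dicts, best first, with "score" (0 to 1); they miss things now and then, are a little off and sometimes report something else, mostly with a low value. They report only what shows in the picture. A call takes as long as a camera call. They do not tell look-alikes from the thing itself.
- env.recognise(picture, label): "rect" ([centre column, centre row, width, height] in pixels, round what is visible of it).
- env.regions_of(picture, label): "pixels" (384x512 bool, what is visible of it) and "rect" ([centre column, centre row, width, height] in pixels, round what is visible of it).
The state is a dict: "time_s": time; "qpos": joint angles; "qvel": joint speeds; "effort": joint torques, N m; "ee_pos": TCP position; "ee_rot": TCP orientation; "force": force on the tool from outside, world axes, zero at the start; "torque": the same for the moment, N m; "gripper_width": finger opening in mm; "gripper_force": force on a finger pad.
Only numpy, scipy, OpenCV 4.12 (cv2) and the standard library are available. Lean on these libraries where they do the work, as an engineer would, in place of code of your own. Each camera call takes 0.05 s, during which the arm holds its last target. There are 200 camera calls.

## Working session

There is one attempt and no reset: what is moved stays moved. The work goes in short steps, Python scripts to look and compute and a shell command to move; the robot and the scene stay as the last step left them, time stands still between calls to the robot, and variables do not carry over. Pictures are saved under pics/ and viewed, at most 10 in all, crops included, and the job is handed in when it is done.

```bash
mkdir -p pics; ls
cat > h.py <<'E'
import numpy as np,cv2
from workcell import env
def pts(p,m=None):
    z=p["z_map"]; m=(z>0) if m is None else m&(z>0)
    v,u=np.nonzero(m); d=z[v,u]
    c=np.stack([(u-p["cx"])/p["fx"]*d,(v-p["cy"])/p["fy"]*d,d,np.ones_like(d)])
    return (np.array(p["pose"])@c)[:3].T
def save(p,n): cv2.imwrite("pics/"+n,p["frame"][:,:,::-1])
E
python3 - <<'E'
from h import *
s=env.state(); print({k:np.round(s[k],2).tolist() for k in s})
for c in("top","scene"):
    p=env.grab_frame(c); save(p,c+"0.png")
    print(c,np.round(p["pose"],2).tolist(),p["fx"])
    for n in("jar","lid","brace","round_jar","tin","carton"):
        for r in env.regions_of(p,n)[:3]:
            q=pts(p,r["pixels"])
            print(n,round(r["score"],2),np.round(r["rect"]).tolist(),np.percentile(q,[2,50,98],axis=0).round().tolist() if len(q) else 0)
E
```

```text
pics
{'time_s': 0.0, 'qpos': [71.51, 18.35, 89.71, -0.0, 72.04, -1.15], 'qvel': [-0.06, -0.11, 0.0, 0.01, 0.02, 0.07], 'effort': [0.0, -41.25, -23.2, 0.07, 0.05, -0.0], 'ee_pos': [171.3, 548.35, 213.11], 'ee_rot': [-179.9, -0.0, 162.65], 'force': [0.22, -0.71, -0.3], 'torque': [0.03, -0.03, 0.05], 'gripper_force': 0.0, 'gripper_width': 91.07}
top [[0.09, -0.97, 0.24, 295.14], [-1.0, -0.09, 0.02, -32.67], [0.0, -0.24, -0.97, 1087.58], [0.0, 0.0, 0.0, 1.0]] 422.19946145030895
jar 0.71 [189.0, 216.0, 24.0, 27.0] [[443.0, 137.0, -1.0], [457.0, 151.0, 41.0], [503.0, 187.0, 61.0]]
lid 0.93 [183.0, 213.0, 20.0, 27.0] [[451.0, 145.0, 1.0], [475.0, 170.0, 80.0], [502.0, 197.0, 83.0]]
lid 0.91 [225.0, 218.0, 19.0, 23.0] [[460.0, 42.0, 13.0], [484.0, 66.0, 25.0], [509.0, 91.0, 29.0]]
lid 0.64 [217.0, 251.0, 25.0, 21.0] [[373.0, 57.0, -1.0], [399.0, 82.0, 24.0], [426.0, 109.0, 29.0]]
brace 0.71 [294.0, 221.0, 42.0, 37.0] [[446.0, -152.0, 0.0], [496.0, -105.0, 21.0], [544.0, -54.0, 27.0]]
round_jar 0.78 [262.0, 149.0, 27.0, 30.0] [[634.0, -34.0, 1.0], [659.0, -5.0, 86.0], [693.0, 21.0, 90.0]]
tin
[... 467 characters left out ...]
0, 25.0, 27.0] [[459.0, 44.0, 2.0], [482.0, 72.0, 24.0], [509.0, 94.0, 27.0]]
lid 0.8 [220.0, 263.0, 25.0, 28.0] [[450.0, 148.0, 58.0], [472.0, 175.0, 80.0], [501.0, 197.0, 82.0]]
lid 0.68 [277.0, 264.0, 25.0, 24.0] [[372.0, 49.0, 0.0], [396.0, 86.0, 24.0], [423.0, 109.0, 27.0]]
brace 0.58 [289.0, 190.0, 51.0, 45.0] [[445.0, -153.0, 4.0], [494.0, -102.0, 20.0], [543.0, -54.0, 26.0]]
round_jar 0.55 [211.0, 172.0, 24.0, 37.0] [[633.0, -33.0, 2.0], [654.0, 2.0, 85.0], [692.0, 24.0, 88.0]]
tin 0.98 [265.0, 135.0, 25.0, 21.0] [[626.0, -258.0, 1.0], [654.0, -218.0, 35.0], [691.0, -196.0, 38.0]]
carton 0.67 [158.0, 222.0, 48.0, 45.0] [[633.0, 127.0, 9.0], [662.0, 173.0, 45.0], [701.0, 215.0, 48.0]]
```

Run:
```python
import cv2,numpy as np
a=cv2.imread("pics/top0.png")[130:290,140:380]; b=cv2.imread("pics/scene0.png")[130:310,140:340]
a=cv2.resize(a,None,fx=1.65,fy=1.65,interpolation=2); b=cv2.resize(b,None,fx=1.95,fy=1.95,interpolation=2)
o=np.zeros((360,800,3),np.uint8); o[:a.shape[0],:a.shape[1]]=a; o[:min(360,b.shape[0]),400:400+b.shape[1]]=b[:360]
cv2.imwrite("pics/c0.png",o)
```

```text
(no output)
```

View pics/c0.png

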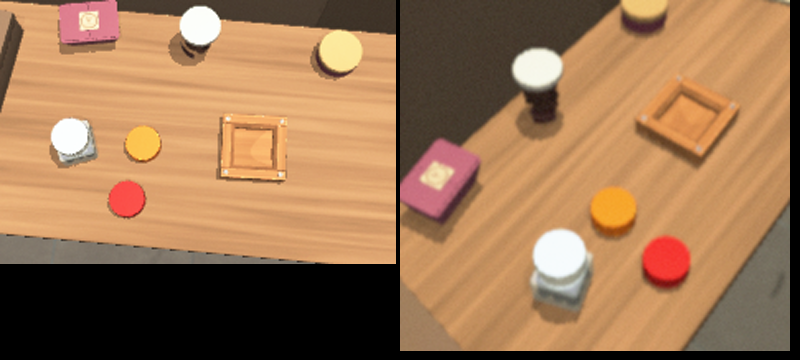

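```bash
python3 -m pendant '{"translation":[[-33.6,-22.4,0],[-33.6,-22.4,0],[-33.6,-22.4,0],[-33.6,-22.4,0],[-33.6,-22.4,0],[-33.6,-22.4,0],[-33.6,-22.4,0],[-33.6,-22.4,0]],"roll":[0,0,0,0,0,0,0,0],"hand":[0,0,0,0,0,0,0,0]}'
python3 -m pendant '{"translation":[[-33.6,-22.4,0],[-33.6,-22.4,0],[-33.6,-22.4,0],[-33.6,-22.4,0],[0,0,0],[0,0,0],[0,0,0],[0,0,0]],"roll":[0,0,0,0,0.12,0.12,0.12,0.12],"hand":[0,0,0,0,0,0,0,0]}'
python3 -m pendant '{"translation":[[0,0,0],[0,0,0],[0,0,0],[0,0,0],[0,0,0],[0,0,0],[0,0,0],[0,0,0]],"roll":[0.12,0.12,0.12,0.12,0.12,0.12,0.06,0],"hand":[0,0,0,0,0,0,0,0]}'
python3 - <<'E'
from h import *
p=env.grab_frame("wrist"); save(p,"w0.png"); np.save("w0.npy",p["z_map"])
print(np.round(p["pose"],2).tolist())
for n in("jar","lid"):
    for r in env.regions_of(p,n)[:3]:
        q=pts(p,r["pixels"]); print(n,round(r["score"],2),np.round(r["rect"]).tolist(),np.percentile(q,[2,50,98],axis=0).round(1).tolist())
        if n=="lid":
            t=q[q[:,2]>76]
            if len(t)>50: print("lid circle",cv2.minEnclosingCircle(t[:,:2].astype(np.float32)))
q=pts(p); b=q[(q[:,2]>20)&(q[:,2]<52)&(np.hypot(q[:,0]-476,q[:,1]-171)<50)]
print(len(b),cv2.minAreaRect(b[:,:2].astype(np.float32)))
E
```

```text
time_s: 1.37
ee_pos: [375.5, 296.0, 214.3]
ee_rot: [180.0, 0.0, 162.7]
force: [0.4, 0.1, 0.1]
gripper_width: 91.1
gripper_force: 0.0
time_s: 2.03
ee_pos: [476.4, 171.6, 214.0]
ee_rot: [180.0, -0.0, 134.7]
force: [-1.2, 0.2, -0.5]
gripper_width: 91.3
gripper_force: 0.0
time_s: 2.7
ee_pos: [476.2, 172.0, 214.0]
ee_rot: [180.0, -0.0, 90.4]
force: [-0.7, 0.4, -0.2]
gripper_width: 91.2
gripper_force: 0.0
[[1.0, 0.01, 0.0, 474.84], [0.01, -0.97, -0.24, 238.11], [0.0, 0.24, -0.97, 384.94], [0.0, 0.0, 0.0, 1.0]]
jar 0.68 [260.0, 166.0, 52.0, 43.0] [[443.4, 159.8, 0.5], [473.2, 196.0, 44.1], [506.5, 204.8, 47.5]]
jar 0.4 [258.0, 180.0, 52.0, 52.0] [[451.8, 149.1, 71.6], [475.8, 173.2, 80.4], [499.9, 197.2, 81.9]]
lid 0.91 [263.0, 248.0, 24.0, 43.0] [[469.9, 42.3, 6.0], [484.8, 89.9, 24.6], [499.9, 94.6, 26.6]]
lid 0.66 [259.0, 179.0, 52.0, 53.0] [[451.8, 148.0, 72.0], [475.8, 173.1, 80.5], [499.0, 197.2, 81.9]]
lid circle ((475.8456726074219, 171.3502197265625), 27.044204711914062)
lid 0.6 [203.0, 225.0, 39.0, 20.0] [[381.0, 91.6, 4.4], [402.1, 101.6, 24.7], [423.3, 109.5, 26.8]]
442 ((475.8433532714844, 171.23419189453125), (55.935245513916016, 55.83831787109375), 19.599868774414062)
```

View pics/w0.png

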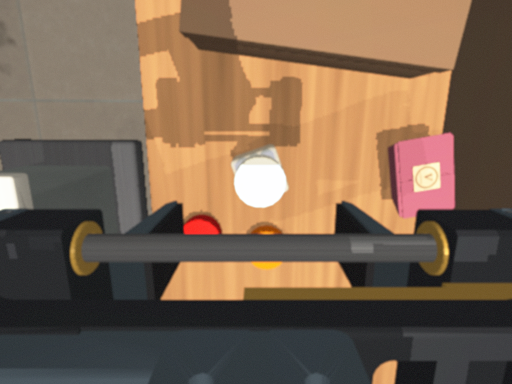

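```bash
python3 -m pendant '{"translation":[[-0.5,-0.6,0],[0,0,0],[0,0,0],[0,0,30],[0,0,30],[0,0,30],[0,0,30],[0,0,30]],"roll":[-0.112,-0.112,-0.112,0,0,0,0,0],"hand":[0,0,0,0,0,0,0,0]}'
python3 -m pendant '{"translation":[[0,0,25],[0,0,15],[0,0,5],[0,0,0],[0,0,0],[0,0,0],[0,0,0],[0,0,0]],"roll":[0,0,0,0,0,0,0,0],"hand":[0,0,0,0,255,255,255,255]}' 30
python3 -m pendant '{"translation":[[0,0,0],[0,0,0],[0,0,0],[0,0,0],[0,0,0],[0,0,0],[0,0,0],[0,0,0]],"roll":[0,0,0,0,0,0,0,0],"hand":[255,255,255,255,255,255,255,255]}'
```

```text
time_s: 3.52
ee_pos: [475.6, 171.6, 62.9]
ee_rot: [179.9, -0.0, 109.8]
force: [-0.4, 0.1, -0.7]
gripper_width: 91.6
gripper_force: 0.0
time_s: 4.18
ee_pos: [476.3, 171.8, 20.0]
ee_rot: [179.9, -0.0, 109.7]
force: [-0.2, -0.0, 0.0]
gripper_width: 67.6
gripper_force: 0.0
time_s: 4.85
ee_pos: [476.1, 171.7, 19.5]
ee_rot: [179.9, -0.0, 109.7]
force: [-0.9, -1.4, 6.0]
gripper_width: 55.9
gripper_force: 30.0
```

```bash
python3 -m pendant '{"translation":[[0,0,-10],[0,0,-20],[0,0,-25],[0,0,-25],[0,0,0],[0,0,0],[0,0,0],[0,0,0]],"roll":[0,0,0,0,0,0,0,0],"hand":[255,255,255,255,255,255,255,255]}'
python3 - <<'E'
from h import *
for c in("top","scene"):
    p=env.grab_frame(c)
    q=pts(p); b=q[(q[:,2]>18)&(q[:,2]<30)&(np.hypot(q[:,0]-495,q[:,1]+103)<85)]
    print(c,len(b),cv2.minAreaRect(b[:,:2].astype(np.float32)),np.median(b[:,2]))
    f=q[(q[:,2]<17)&(np.abs(q[:,0]-495)<25)&(np.abs(q[:,1]+103)<25)]
    print("floor",len(f),np.median(f,axis=0))
E
```

```text
time_s: 5.52
ee_pos: [474.1, 171.1, 97.4]
ee_rot: [-179.8, -0.0, 109.7]
force: [0.2, -0.2, -3.7]
gripper_width: 56.2
gripper_force: 30.0
top 927 ((495.855224609375, -104.08119201660156), (100.88186645507812, 99.88307189941406), 2.2565126419067383) 23.68459247079886
floor 359 [ 495.12206441 -103.19200232    9.71295321]
scene 813 ((496.1784973144531, -104.46162414550781), (101.24267578125, 101.60403442382812), 2.2077808380126953) 23.613648066890846
floor 281 [ 494.78678354 -103.28091078   10.15019859]
```

```bash
python3 -m pendant '{"translation":[[-20,-5.5,0],[-35,-9.6,0],[-40,-11,0],[-40,-11,0],[-40,-11,0],[-40,-11,0],[-31,-8.5,0],[-20,-5.5,0]],"roll":[0,0,0,0,0,0,0,0],"hand":[255,255,255,255,255,255,255,255]}'
python3 -m pendant '{"translation":[[0,0,0],[0,0,0],[0,0,0],[0,0,0],[0,0,0],[0,0,0],[0,0,0],[0,0,0]],"roll":[0.1,0.1,0.106,0,0,0,0,0],"hand":[255,255,255,255,255,255,255,255]}'
python3 - <<'E'
from h import *
s=env.state(); print(np.round(s["ee_pos"],1),np.round(s["ee_rot"],1),np.round(s["force"],1))
p=env.grab_frame("wrist"); save(p,"w1.png")
q=pts(p); e=np.array(s["ee_pos"])
t=q[(q[:,2]>e[2]+52)&(q[:,2]<e[2]+68)&(np.hypot(*(q[:,:2]-e[:2]).T)<45)]
print("lid",len(t),cv2.minEnclosingCircle(t[:,:2].astype(np.float32)),np.median(t[:,2]))
b=q[(q[:,2]>18)&(q[:,2]<30)&(np.hypot(q[:,0]-495,q[:,1]+103)<85)]
print("brace",len(b),cv2.minAreaRect(b[:,:2].astype(np.float32)),np.median(b[:,2]))
p=env.grab_frame("scene"); save(p,"s1.png"); q=pts(p)
t=q[(q[:,2]>e[2]+40)&(q[:,2]<e[2]+70)&(np.hypot(*(q[:,:2]-e[:2]).T)<35)]; print(len(t))
a=np.hstack([cv2.imread("pics/w1.png"),cv2.imread("pics/s1.png")[:,150:438]]); cv2.imwrite("pics/c1.png",a)
E
```

```text
time_s: 6.28
ee_pos: [496.1, -106.7, 98.1]
ee_rot: [-179.9, 0.0, 109.6]
force: [0.4, -0.3, -2.9]
gripper_width: 55.6
gripper_force: 30.0
time_s: 6.95
ee_pos: [496.4, -103.3, 98.8]
ee_rot: [-180.0, -0.0, 92.3]
force: [-0.2, 0.2, -2.9]
gripper_width: 55.8
gripper_force: 30.0
[ 496.4 -103.3   98.8] [-180.    -0.    92.3] [-0.2  0.2 -2.9]
lid 5381 ((495.0392761230469, -88.72261810302734), 37.43589782714844) 159.51364049349064
brace 4138 ((494.6161804199219, -80.98040771484375), (100.0341567993164, 53.34796905517578), 2.2208452224731445) 24.095328762973423
337
```

View pics/c1.png

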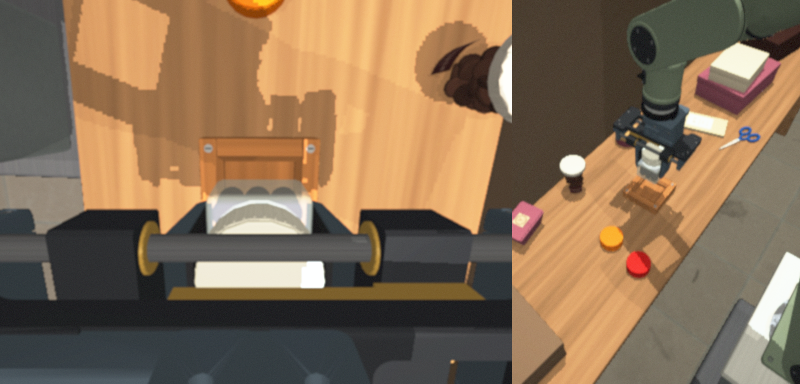

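```bash
python3 -m pendant '{"translation":[[-0.6,-0.6,10],[0,0,15],[0,0,12],[0,0,7],[0,0,5],[0,0,3],[0,0,2],[0,0,0]],"roll":[0,0,0,0,0,0,0,0],"hand":[255,255,255,255,255,255,255,255]}'
python3 -m pendant '{"translation":[[0,0,2],[0,0,2],[0,0,2],[0,0,2],[0,0,2],[0,0,2],[0,0,0],[0,0,0]],"roll":[0,0,0,0,0,0,0,0],"hand":[255,255,255,255,255,255,255,255]}'
```

```text
time_s: 7.72
ee_pos: [496.0, -104.2, 44.8]
ee_rot: [180.0, -0.0, 92.2]
force: [0.2, -0.8, -2.4]
gripper_width: 55.7
gripper_force: 30.0
time_s: 8.38
ee_pos: [495.8, -104.1, 32.8]
ee_rot: [-180.0, -0.0, 92.2]
force: [0.7, -0.3, -2.4]
gripper_width: 55.7
gripper_force: 30.0
```

```bash
python3 -m pendant '{"translation":[[0,0,1],[0,0,1],[0,0,1],[0,0,0.5],[0,0,0],[0,0,0],[0,0,0],[0,0,0]],"roll":[0,0,0,0,0,0,0,0],"hand":[255,255,255,255,255,255,255,255]}'
```

```text
time_s: 9.05
ee_pos: [495.9, -104.1, 29.6]
ee_rot: [180.0, -0.0, 92.2]
force: [-1.3, 0.5, -0.2]
gripper_width: 56.1
gripper_force: 30.0
```

```bash
python3 -m pendant '{"translation":[[0,0,0],[0,0,0],[0,0,0],[0,0,0],[0,0,0],[0,0,0],[0,0,0],[0,0,0]],"roll":[0,0,0,0,0,0,0,0],"hand":[0,0,0,0,0,0,0,0]}'
python3 -m pendant '{"translation":[[0,0,-5],[0,0,-10],[0,0,-10],[0,0,-7],[0,0,-3.4],[0,0,0],[0,0,0],[0,0,0]],"roll":[0,0,0,0,0,0,0,0],"hand":[0,0,0,0,0,0,0,0]}'
python3 - <<'E'
from h import *
for c in("top","scene","wrist"):
    p=env.grab_frame(c); q=pts(p)
    t=q[(q[:,2]>83)&(q[:,2]<95)&(np.hypot(q[:,0]-496,q[:,1]+104)<29)]
    print(c,len(t),np.percentile(t,[1,50,99],axis=0).round(1).tolist() if len(t) else 0)
E
```

```text
time_s: 9.72
ee_pos: [495.9, -104.1, 29.4]
ee_rot: [180.0, -0.0, 92.2]
force: [0.3, 0.5, -0.4]
gripper_width: 91.1
gripper_force: 0.0
time_s: 10.38
ee_pos: [495.6, -104.1, 64.7]
ee_rot: [-180.0, -0.0, 92.2]
force: [0.2, 0.0, -0.1]
gripper_width: 91.2
gripper_force: 0.0
top 0 0
scene 310 [[469.1, -124.2, 84.3], [493.4, -100.7, 89.9], [520.5, -78.7, 92.7]]
wrist 4807 [[471.5, -127.7, 84.3], [494.7, -93.8, 90.4], [518.0, -77.8, 91.8]]
```

```bash
python3 -m pendant '{"translation":[[0,0,0],[0,0,0],[0,0,0],[0,0,0],[0,0,0],[0,0,0],[0,0,0],[0,0,0]],"roll":[0,0,0,0,0,0,0,0],"hand":[255,255,255,255,255,255,255,255]}' 55
python3 -m pendant '{"translation":[[0,0,0],[0,0,0],[0,0,0],[0,0,0],[0,0,0],[0,0,0],[0,0,0],[0,0,0]],"roll":[0,0,0,0,-0.05,-0.05,-0.05,-0.05],"hand":[255,255,255,255,255,255,255,255]}'
python3 -c "
from workcell import env
s=env.state();print(s['torque'],s['force'])"
```

```text
time_s: 11.2
ee_pos: [495.9, -104.1, 64.8]
ee_rot: [180.0, -0.0, 92.2]
force: [-0.2, 0.5, -0.4]
gripper_width: 53.3
gripper_force: 55.0
time_s: 11.87
ee_pos: [496.2, -103.9, 65.0]
ee_rot: [179.9, -0.0, 103.7]
force: [0.5, 0.2, 1.3]
gripper_width: 53.3
gripper_force: 55.0
[ 0.09767674 -0.0140628  -0.47232283] [0.45839734 0.21321765 1.33214074]
```

```bash
python3 -m pendant '{"translation":[[0,0,-0.2],[0,0,-0.1],[0,0,-0.1],[0,0,-0.1],[0,0,-0.1],[0,0,-0.1],[0,0,-0.1],[0,0,-0.1]],"roll":[-0.06,-0.06,-0.06,-0.06,-0.06,-0.06,-0.06,-0.06],"hand":[255,255,255,255,255,255,255,255]}'
python3 -c "
from workcell import env
s=env.state();print(s['torque'],s['force'])"
python3 -m pendant '{"translation":[[0,0,-0.2],[0,0,-0.1],[0,0,-0.1],[0,0,-0.1],[0,0,-0.1],[0,0,-0.1],[0,0,-0.1],[0,0,-0.1]],"roll":[-0.06,-0.06,-0.06,-0.06,-0.06,-0.06,-0.06,-0.06],"hand":[255,255,255,255,255,255,255,255]}'
python3 -m pendant '{"translation":[[0,0,-0.2],[0,0,-0.1],[0,0,-0.1],[0,0,0],[0,0,0],[0,0,0],[0,0,0],[0,0,0]],"roll":[-0.05,-0.05,-0.05,0,0,0,0,0],"hand":[255,255,255,255,255,255,255,255]}'
python3 - <<'E'
from h import *
s=env.state();print(s['torque'],s['force'])
for c in("scene","wrist","top"):
    p=env.grab_frame(c); save(p,c+"2.png"); q=pts(p)
    t=q[(q[:,2]>30)&(q[:,2]<62)&(np.hypot(q[:,0]-496,q[:,1]+104)<45)]
    print(c,len(t),cv2.minAreaRect(t[:,:2].astype(np.float32)) if len(t) else 0)
a=np.hstack([cv2.imread("pics/wrist2.png")[80:330],cv2.resize(cv2.imread("pics/scene2.png")[150:245,220:330],(288,250))]); cv2.imwrite("pics/c2.png",a)
E
```

```text
time_s: 12.53
ee_pos: [496.1, -104.2, 65.9]
ee_rot: [180.0, 0.0, 131.2]
force: [1.4, 0.3, 0.9]
gripper_width: 53.6
gripper_force: 55.0
[-0.04215091 -0.0099416  -0.28682012] [1.35204067 0.27421574 0.8936696 ]
time_s: 13.2
ee_pos: [495.8, -104.1, 66.7]
ee_rot: [180.0, -0.0, 158.8]
force: [-0.2, -0.0, -0.1]
gripper_width: 53.3
gripper_force: 55.0
time_s: 13.87
ee_pos: [495.9, -104.1, 67.0]
ee_rot: [180.0, 0.0, 167.2]
force: [-0.4, -0.5, -0.0]
gripper_width: 53.4
gripper_force: 55.0
[-0.02897832 -0.00659189 -0.00547808] [-0.43486319 -0.51486497 -0.01718573]
scene 267 ((482.2064208984375, -93.6346435546875), (74.14484405517578, 41.154640197753906), 51.074806213378906)
wrist 1585 ((476.1549072265625, -102.90113067626953), (62.139095306396484, 29.783018112182617), 77.29476165771484)
top 0 0
```

View pics/c2.png

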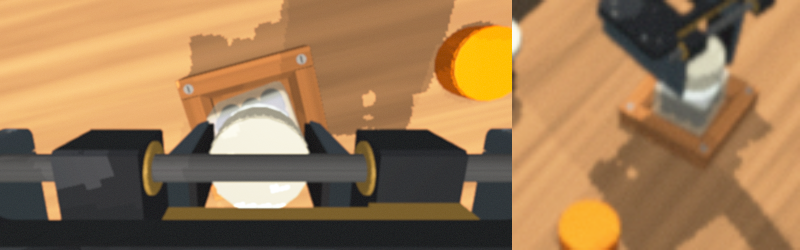

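```bash
python3 -m pendant '{"translation":[[0,0,-1],[0,0,-1],[0,0,-1],[0,0,-1],[0,0,0],[0,0,0],[0,0,0],[0,0,0]],"roll":[0,0,0,0,0,0,0,0],"hand":[255,255,255,255,255,255,255,255]}'
python3 - <<'E'
from h import *
s=env.state();print(s['torque'],s['force'])
p=env.grab_frame("scene");q=pts(p)
E
```

```text
time_s: 14.68
ee_pos: [495.8, -104.1, 71.0]
ee_rot: [180.0, -0.0, 167.2]
force: [0.3, -0.6, -0.4]
gripper_width: 53.9
gripper_force: 55.0
[-0.04340901 -0.02207299 -0.02848931] [ 0.34745268 -0.57065543 -0.40748159]
```

```bash
python3 -m pendant '{"translation":[[0,0,-4],[0,0,-6],[0,0,-8],[0,0,-8],[0,0,-6],[0,0,-4],[0,0,0],[0,0,0]],"roll":[0,0,0,0,0,0,0,0],"hand":[255,255,255,255,255,255,255,255]}'
python3 -m pendant '{"translation":[[0,0,0],[0,0,0],[0,0,0],[0,0,0],[0,0,0],[0,0,0],[0,0,0],[0,0,0]],"roll":[0,0,0,0,0,0,0,0],"hand":[255,255,255,255,255,255,255,255]}'
python3 - <<'E'
from h import *
s=env.state();print(s['torque'],s['force'])
for c in("scene","wrist"):
    p=env.grab_frame(c); save(p,c+"3.png"); q=pts(p)
    t=q[(q[:,2]>45)&(np.hypot(q[:,0]-496,q[:,1]+104)<26)]
    print(c,np.histogram(t[:,2],bins=np.arange(44,150,4)))
    m=t[(t[:,2]>108)&(t[:,2]<136)]; print("lid top",np.percentile(m,[2,50,98],axis=0).round(1).tolist())
a=np.hstack([cv2.imread("pics/wrist3.png")[80:330],cv2.resize(cv2.imread("pics/scene3.png")[150:245,220:330],(288,250))]); cv2.imwrite("pics/c3.png",a)
E
```

```text
time_s: 15.4
ee_pos: [496.0, -104.1, 107.4]
ee_rot: [180.0, 0.0, 167.2]
force: [0.7, -0.5, -0.7]
gripper_width: 53.5
gripper_force: 55.0
time_s: 16.07
ee_pos: [495.9, -104.1, 107.0]
ee_rot: [180.0, -0.0, 167.2]
force: [0.9, 0.7, 0.2]
gripper_width: 53.7
gripper_force: 55.0
[-0.0217532   0.01469128 -0.03199339] [0.90362249 0.66982601 0.20981269]
scene (array([ 0,  3, 22, 75, 18, 13, 20, 32, 18, 29, 10, 13,  0,  0,  0,  3,  5,
        8,  7,  4,  7, 47, 80,  0,  0,  0]), array([ 44,  48,  52,  56,  60,  64,  68,  72,  76,  80,  84,  88,  92,
        96, 100, 104, 108, 112, 116, 120, 124, 128, 132, 136, 140, 144,
       148]))
lid top [[471.2, -127.2, 110.5], [483.1, -98.1, 132.0], [493.4, -80.7, 134.1]]
wrist (array([   0,    0,   65,  456,   38,   21,   49,  141,    0,    0,    0,
          0,    0,    0,    0,    0,    0,    0,    0,    0,    0,  652,
       3537,    0,    0,    0]), array([ 44,  48,  52,  56,  60,  64,  68,  72,  76,  80,  84,  88,  92,
        96, 100, 104, 108, 112, 116, 120, 124, 128, 132, 136, 140, 144,
       148]))
lid top [[471.8, -125.6, 131.4], [487.5, -103.3, 132.6], [518.9, -81.6, 133.8]]
```

View pics/c3.png

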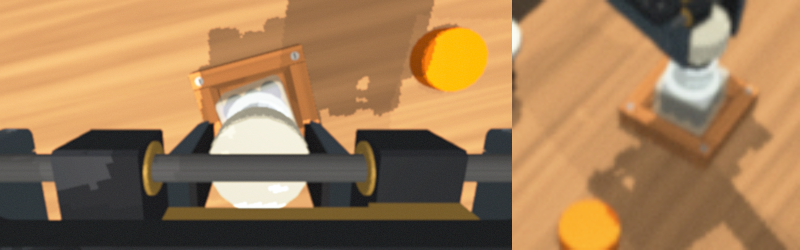

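```bash
python3 -c "
from workcell import env
print(env.job_done())"
```

```text
the job is handed in; nothing more can be done
None
```

I handed the job in with the square jar home and upright in the brace and the lid unscrewed. The gripper is holding the lid level about 2 cm above the jar's mouth. I left the round jar, tin and carton alone, and it took about 16 s of the 64 s; the hand-in call did not report whether it passed.

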